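# Hold the lid ready over the open housing

## Robot

A 6-joint arm with a two-finger parallel gripper is mounted at the origin on the work surface; the furniture and walls round the work are solid. World frame = base frame: x ahead of the robot, y to its left, z up, the work surface at z = 0. Lengths are in m, angles in rad, forces in N, time in s.
With the tool pointing down it reaches from about 0.275 to 0.725 m from the base axis. Payload 15.9 kg.
Tool frame: the origin (TCP) lies between the finger pads; the fingertips stand 17 mm ahead of it and the grasp point (between the pads) lies 2 mm behind it; x points along the fingers, y is the direction in which the jaws open and shut, and the axes are right-handed (so a half turn about x gives the same grasp; the last joint's range is limited). The gripper opens to 85 mm and grips with 20 to 120 N. Pads are 22 mm wide; open, the fingers measure 114 mm over their backs; the gripper's body (76 mm by 85 mm) begins 54 mm behind the grasp point. The pads swing forward as they close: fully open they stand 13 mm farther back than shut.
Start: joints at [1.287, 0.213, -0.034, 1.323, 0, 1.571], TCP at [0.14, 0.48, 0.248] pointing down, gripper open.
Joint ranges: [-2.98, 2.98], [-0.74, 1.72], [-1.14, 1.35], [-2.1, 2.04], [-1.57, 1.44], [-3.14, 3.14]. Speed limits (rad/s): [1.89, 1.89, 2.39, 2.57, 3.14, 3.14].

## Interface

Orientations are given as a rotation vector (axis times angle).
In Python, from workcell import ctrl gives the robot as it stands.
- The arm moves only by the tool carry_out, never from a script. Its argument "steps" is a list of rows, each a list of 7 numbers: the shift along the tool's x, y, z in cm, then the turn, a rotation vector about the tool's x, y, z in rad, then the gripper command: -1 is fully open, 1 is shut, values between are in proportion. A call has 1 to 8 rows; each row is the pose to reach, as a shift and turn from the pose commanded when the call began, along the tool's axes at that moment; what a row does not reach only later rows make up. A row lasts 1/8 s, in which the tool goes at most 62.5 mm and 10.7 degrees, less where a joint would pass 70% of its speed; a pose out of reach is approached as far as the arm can. A call with a gripper value outside its range is refused whole. The fingers move at their own pace and stop on an object; "newtons" is the grip in N (left out, the last holds). Time passes only in rows, so rows that repeat a pose let the fingers close. It gives the time, the measured TCP pose, the force and the opening at its end, in the units of the state.
- ctrl.get_obs(): the state, without advancing time (a new reading comes with each control period).
- ctrl.read_camera(name): name is "side" or "top"; returns a dict with "frame" (400x640x3 uint8, red, green, blue), "fx", "fy", "cx", "cy" (pixels), "eye" and "attitude" of the camera in the world. Camera axes: x right, y down, z forward; pixel columns grow to the right and rows downward; lengths in m; the calibration is good to about 2 mm. A picture is of the moment at which its call begins. There is no depth.
- ctrl.close_job(): hands the job in, once; it reports no verdict.
Trained networks look in the newest picture that a camera, given by its name, has taken for a name from the list of things; names that differ only in an ending like _2 or _b are one class to them, and where a whole thing is asked for, a point or a joint stands for the part that bears it (a point fixed in the world has none). Each returns a list of dicts, best first, with "score" (0 to 1); they miss things now and then, are a little off and sometimes report something else, mostly with a low value. They report only what shows in the picture. A call takes as long as a camera call. They do not tell look-alikes from the thing itself.
- ctrl.find_in(camera, query): "pixel" ([column, row] in pixels, amid what is visible of it).
- ctrl.silhouettes(camera, query): "mask" (400x640 bool, what is visible of it) and "pixel" ([column, row] in pixels, amid what is visible of it).
The state is a dict: "t": time; "q": joint angles; "joint_vel": joint speeds; "tau": joint torques, N m; "ee_pos": TCP position; "tool_rot": TCP orientation; "force": force on the tool from outside, world axes, zero at the start; "ft_torque": the same for the moment, N m; "grip_width": finger opening in m.
Only numpy, scipy, OpenCV 4.12 (cv2) and the standard library are available. Lean on these libraries where they do the work, as an engineer would, in place of code of your own. Each camera call takes 0.05 s, during which the arm holds its last target.

## Task

Pick up the aluminium lid by its black grip, carry it across over whatever stands in between without shifting or knocking over the stacked pucks, the bottles, the can or the pot, and hold it level and still over the open black housing on the white base plate, centred and turned so that each of its four holes is right above one of the four brass studs (any of the four quarter turns will do). A colleague still has to hook up a lead inside, so the lid must hover about 1 cm above the tips of the studs and never touch the housing, the studs or the base plate; finish while holding it there, without letting go.

Things in the scene. Friction and masses are not known exactly. Their poses are not given: they have to be found in the camera images.
- lid_mid (a point): loose lid: bright aluminium disc, 132 mm across, 5 mm thick, flat on the bench, with a black bar grip on top: 64 mm long (x), 34 mm wide (y, grasp across this), its top 37 mm above the lid's underside. About 0.25 kg. Point on the lid's axis, 18.5 mm above the underside, inside the grip; z up. Lid and housing start on opposite sides of the puck stack, either way round
- lid: the same lid; origin at the centre of its underside, axes as above. Its four dark holes, 9 mm across, lie 46 mm from the axis on the diagonals between x and y (45, 135, 225 and 315 degrees)
- stud_tops (a point): point on the axis of the open housing, at the height of the tips of its four brass studs (53 mm above the bench); z is up. The studs, 6 mm thick, stand 46 mm from this axis on the diagonals between x and y (45, 135, 225 and 315 degrees), and rise 12 mm above the rim of the housing
- station: the round white base plate, 160 mm across and 8 mm thick, with the round black open housing, 141 mm across and 33 mm high, and its four brass studs standing in it, all one piece fixed to the bench; origin at the centre of the plate's underside on the bench, in the axis of the housing
- puck_low_mid (a point): lower one of two finished pucks (black drums with a grey top, 148 mm across, 40 mm high) stacked between the lid and the housing; point at its centre
- puck_top_mid (a point): upper puck of the stack, loose on the lower one; point at its centre. Its top is 80 mm above the bench, with a thin orange wire end in the middle up to 103 mm
- bottle_blue_mid (a point): clear bottle with a blue cap, 62 mm across, 198 mm high, on the far left; point on its axis 95 mm above its foot
- bottle_red_mid (a point): clear bottle with a red cap, 53 mm across, 172 mm high, on the right; point on its axis 83 mm above its foot
- can_mid (a point): white and orange spray can, 66 mm across, 271 mm high, at the back on the left; point on its axis 120 mm above its foot
- glue_pot_mid (a point): small clear pot with an orange filling and a blue brush, 43 mm across, 130 mm high with the brush; point on its axis 40 mm above its foot
Not all that is in view belongs to the job. What is shaped like the lid but turquoise is not meant.

How it is judged:
On the way:
1. the lid is held clear of the bench in the gripper, still away from the housing (height (world z) of lid_mid above 0.06 m and horizontal distance between lid_mid and stud_tops above 0.16 m and contact force between lid and the fingers above 1 N), for 0.2 s.
At the end, for the whole second after the job is handed in: Lid held by the fingers, still, level within 5 degrees, centred within 7 mm over the housing, holes within 8 degrees of the studs (any quarter turn), underside 3 to 20 mm above the stud tips, touching neither studs, housing nor base; pucks, bottles, can and pot within 20 mm of their places (horizontal distance between lid_mid and stud_tops below 0.007 m and z of lid_mid in the frame of stud_tops between 0.0215 and 0.0385 m and (angle between the x axis of lid_mid and the x axis of stud_tops, either way round below 0.14 rad or angle between the x axis of lid_mid and the y axis of stud_tops, either way round below 0.14 rad) and angle between lid_mid's own z axis and vertical below 0.09 rad and contact force between lid and the fingers above 1 N and contact force between lid and station below 0.05 N and linear speed of lid below 0.02 m/s and angular speed of lid below 0.15 rad/s and distance of each of puck_low_mid, puck_top_mid, bottle_blue_mid, bottle_red_mid, can_mid, glue_pot_mid from where it was at the start of the episode below 0.02 m); the arm keeps its last pose, push and grip.
It fails at once if the lid touches the housing, its studs or the white base plate (contact force between lid and station above 0.5 N).
It fails at once if a finished puck is shifted or knocked over (more than 20 mm) (distance of any of puck_low_mid, puck_top_mid from where it was at the start of the episode above 0.02 m).
It fails at once if a bottle, the spray can or the pot is shifted or knocked over (more than 20 mm) (distance of any of bottle_blue_mid, bottle_red_mid, can_mid, glue_pot_mid from where it was at the start of the episode above 0.02 m).
It also fails if it takes over 48 s, if anything falls off the work surface, if the arm or the gripper's body presses on something with over 40 N, if the wrist force passes 120 N, or if a joint passes its speed limit or range.

## Working session

There is one attempt and no reset: what is moved stays moved. The work goes in short steps, Python scripts to look and compute and a tool call to move; the robot and the scene stay as the last step left them, time stands still between calls to the robot, and variables do not carry over. Pictures are saved under pics/ and viewed, and the job is handed in when it is done.

Besides the shell and the picture viewer there is one more tool, called after "Request:" by a JSON object that holds its "method" and its "body", one argument or row to a line. carry_out: Moves the arm, as the interface text tells. Its arguments: {"type":"object","properties":{"steps":{"type":"array","items":{"type":"array","items":{"type":"number"}}},"newtons":{"type":"number"}},"required":["steps"]}

```bash
mkdir -p pics; ls; cat > h.py <<'E'
import numpy as np, cv2
from scipy.spatial.transform import Rotation as R
from workcell import ctrl
def att(c):
    a=np.array(c['attitude'],float)
    if a.shape==(3,3): return a
    if a.size==3: return R.from_rotvec(a).as_matrix()
    return R.from_quat(a).as_matrix()
def ray(c,px):
    d=np.array([(px[0]-c['cx'])/c['fx'],(px[1]-c['cy'])/c['fy'],1.])
    return np.array(c['eye']),att(c)@d
def atz(c,px,z):
    e,d=ray(c,px); return e+d*(z-e[2])/d[2]
def proj(c,p):
    v=att(c).T@(np.array(p)-np.array(c['eye'])); return np.array([c['cx']+c['fx']*v[0]/v[2],c['cy']+c['fy']*v[1]/v[2]])
def save(n,f): cv2.imwrite('pics/'+n,cv2.cvtColor(f,cv2.COLOR_RGB2BGR))
E
python3 - <<'E'
from h import *
import pickle
cs={}
for n in('top','side'):
    c=ctrl.read_camera(n); cs[n]=c; save(n+'0.png',c['frame'])
    print(n,{k:c[k] for k in c if k!='frame'})
    for q in('lid','lid_mid','station','stud_tops','puck_top_mid','puck_low_mid','bottle_blue_mid','bottle_red_mid','can_mid','glue_pot_mid'):
        print(q,[(np.round(d['pixel']).tolist(),round(d['score'],2)) for d in ctrl.find_in(n,q)][:4])
pickle.dump(cs,open('c0.pkl','wb'))
o=ctrl.get_obs();print(o)
E
```

```text
pics
top {'fx': 465.8154845041615, 'fy': 465.8154845041615, 'cx': 324.77559191950525, 'cy': 205.60513861729234, 'eye': array([0.38674386, 0.12935146, 1.52152639]), 'attitude': array([-2.19737626,  2.15141781, -0.10414684])}
lid [([203.0, 243.0], 0.97), ([268.0, 222.0], 0.82)]
lid_mid [([198.0, 243.0], 0.93), ([268.0, 225.0], 0.8)]
station [([391.0, 223.0], 0.96)]
stud_tops [([389.0, 223.0], 0.88)]
puck_top_mid [([327.0, 241.0], 0.76)]
puck_low_mid [([388.0, 223.0], 0.41), ([334.0, 171.0], 0.19)]
bottle_blue_mid [([189.0, 194.0], 0.76)]
bottle_red_mid []
can_mid [([226.0, 159.0], 0.96), ([389.0, 221.0], 0.5)]
glue_pot_mid [([333.0, 168.0], 0.51)]
side {'fx': 365.04089736097785, 'fy': 365.04089736097785, 'cx': 315.05804055389785, 'cy': 203.2386370895857, 'eye': array([ 0.13710345, -0.64621961,  0.81070132]), 'attitude': array([-2.18980668,  0.55145609, -0.25002033])}
lid [([236.0, 177.0], 0.87), ([273.0, 204.0], 0.68), ([266.0, 146.0], 0.2)]
lid_mid [([273.0, 206.0], 0.8), ([234.0, 182.0], 0.79)]
station [([338.0, 281.0], 0.92)]
stud_tops []
puck_top_mid [([283.0, 229.0], 0.76)]
puck_l
[... 165 characters left out ...]
58)]
glue_pot_mid [([346.0, 217.0], 0.65)]
{'t': 1.1, 'q': array([ 1.28700197e+00,  2.12895704e-01, -3.44032730e-02,  1.32348979e+00,
        1.08533169e-05,  1.57079641e+00]), 'joint_vel': array([-1.13884621e-03, -1.61959196e-04, -1.61675828e-03,  5.79280281e-04,
        5.08502372e-04,  2.81791293e-05]), 'tau': array([-8.89743551e-04, -6.85965014e+01,  4.87324691e+01,  1.56705311e-03,
        7.04784242e-06,  1.75987225e-08]), 'ee_pos': array([0.13999376, 0.47998973, 0.24830669]), 'tool_rot': array([ 0.22276389,  1.55930326, -0.22274968]), 'force': array([ 0.6536586 , -0.05450237, -0.1597732 ]), 'ft_torque': array([ 0.03195368,  0.03960857, -0.04530673]), 'grip_width': 0.08539421344248635}
```

View pics/top0.png

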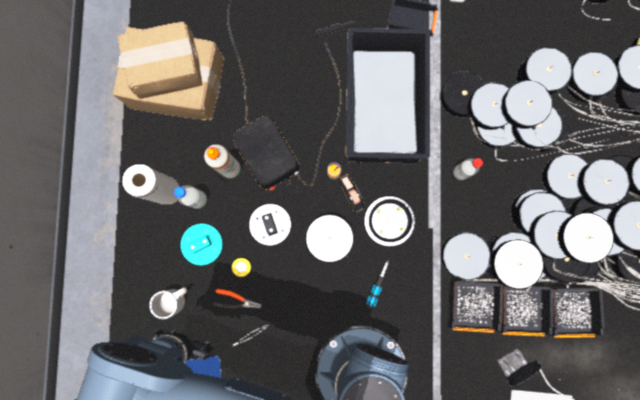

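View pics/side0.png

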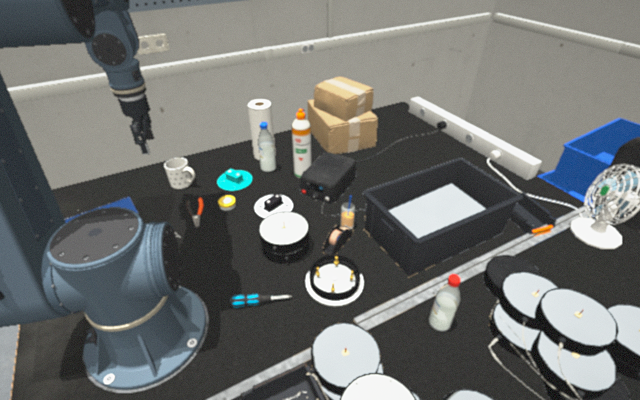

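```bash
python3 - <<'E'
from h import *
import pickle
cs=pickle.load(open('c0.pkl','rb'))
f=cs['top']['frame'][170:290,150:450]
save('crop0.png',cv2.resize(f,(780,312),interpolation=cv2.INTER_CUBIC))
E
```

```text
(no output)
```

View pics/crop0.png

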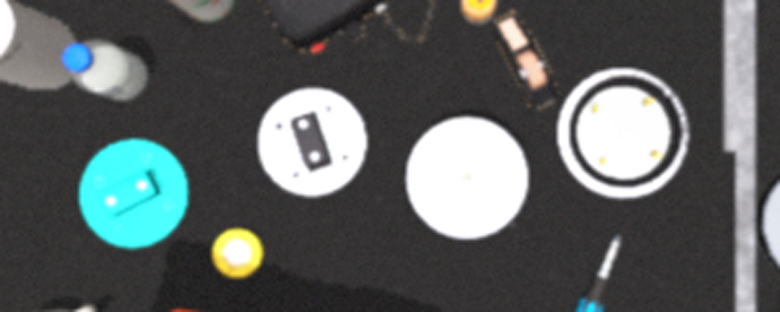

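The lookalikes are the turquoise lid at (201,244), which is the decoy; the plain white puck stack at (329,238); and the aluminium disc with the black bar grip at (270,225). I choose the aluminium disc: the crop shows the bar grip and four dark holes. The housing with brass studs is at (389,222), to the right of the stack.

```bash
cat >> h.py <<'E'
def rect(c,cen,z,half=0.1,n=600):
    # rectified view of plane z: col -> +x world, row -> -y world
    s=n/(2*half)
    src=np.float32([[cen[0]-half,cen[1]+half],[cen[0]+half,cen[1]+half],[cen[0]+half,cen[1]-half],[cen[0]-half,cen[1]-half]])
    pix=np.float32([proj(c,[*p,z]) for p in src])
    H=cv2.getPerspectiveTransform(pix,np.float32([[0,0],[n,0],[n,n],[0,n]]))
    return cv2.warpPerspective(c['frame'],H,(n,n),flags=cv2.INTER_CUBIC),lambda u,v:np.array([cen[0]-half+u/s,cen[1]+half-v/s])
def disc(im,to,lo=110):
    g=im.min(axis=2); m=(g>lo).astype(np.uint8)
    k,_=cv2.findContours(m,cv2.RETR_EXTERNAL,cv2.CHAIN_APPROX_NONE); k=max(k,key=cv2.contourArea)
    e=cv2.fitEllipse(cv2.convexHull(k)); return to(*e[0]),e[1]
E
python3 - <<'E'
from h import *
import pickle
cs=pickle.load(open('c0.pkl','rb'));c=cs['top']
for n,px,z in(('lid',(270,225),.005),('station',(389,222),.008),('puck',(329,238),.08)):
    p=atz(c,px,z)[:2]
    im,to=rect(c,p,z); save('r_%s.png'%n,im)
    cc,ax=disc(im,to); print(n,p,cc,np.array(ax)/3,'mm')
p=atz(c,(389,222),.053)[:2]; im,to=rect(c,p,.053); save('r_studs.png',im)
hsv=cv2.cvtColor(im,cv2.COLOR_RGB2HSV); m=cv2.inRange(hsv,(12,70,80),(40,255,255))
_,_,st,ce=cv2.connectedComponentsWithStats(m)
for s,q in zip(st,ce): 
    if s[4]>20: print('stud',s[4],to(*q))
for n in ('top','side'):
  for nm,q in (('can',{'top':(226,159),'side':(303,145)}),('blue',{'top':(190,196),'side':(268,150)}),('pot',{'top':(334,170),'side':(347,217)})):
    print(n,nm,atz(cs[n],q[n],{'can':.12,'blue':.1,'pot':.04}[nm]))
im,_=rect(c,atz(c,(270,225),.005)[:2],.005);a,_=rect(c,p,.053)
save('r2.png',cv2.resize(np.hstack([im,a]),(800,400)))
E
```

```text
lid [0.46184002 0.30452774] [0.46473887 0.30591807] [138.51724243 139.51316325] mm
station [ 0.47964147 -0.0825225 ] [ 0.48397305 -0.08274455] [166.14321899 166.88698324] mm
puck [0.42183091 0.112486  ] [0.42213905 0.11188554] [147.19185384 148.02121989] mm
stud 358331 [ 0.47662891 -0.07601982]
stud 80 [0.54610028 0.02306025]
stud 300 [ 0.50974056 -0.0423542 ]
stud 224 [ 0.44665326 -0.05208916]
stud 669 [ 0.52076983 -0.10723853]
stud 396 [ 0.45614544 -0.11560861]
top can [0.65451858 0.4317339  0.12      ]
top blue [0.54092719 0.54171209 0.1       ]
top pot [0.64144194 0.10032961 0.04      ]
side can [0.659983   0.45190267 0.12      ]
side blue [0.54120703 0.51454307 0.1       ]
side pot [0.63778333 0.09536472 0.04      ]
```

View pics/r2.png

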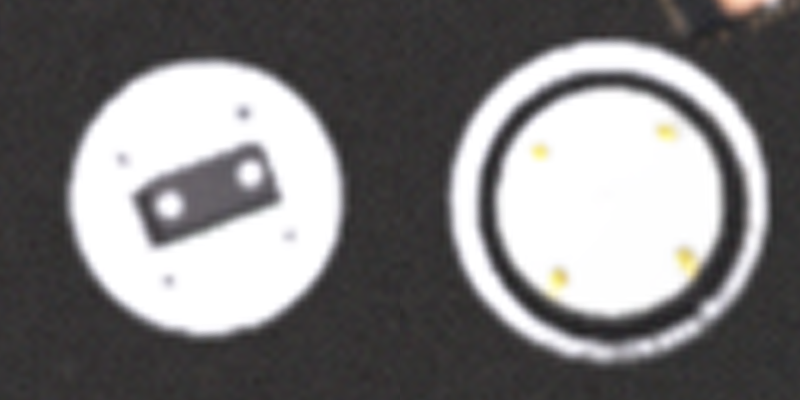

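```bash
python3 - <<'E'
from h import *
import pickle
cs=pickle.load(open('c0.pkl','rb'));c=cs['top'];s=cs['side']
a=cv2.resize(c['frame'][190:255,355:425],None,fx=5.7,fy=5.7,interpolation=cv2.INTER_CUBIC)
b=cv2.resize(s['frame'][245:310,300:370],None,fx=5.7,fy=5.7,interpolation=cv2.INTER_CUBIC)
save('z.png',np.hstack([a,b]))
print([np.round(proj(s,[.4835+.046*np.cos(t),-.081+.046*np.sin(t),.053]),1) for t in np.radians([37,127,217,307])])
# housing outer edge: dark ring at z .041; and inner white
im,to=rect(c,(.484,-.0827),.041,n=600); g=im.max(axis=2)
for lo in(90,120,150):
  m=(g<lo).astype(np.uint8); n,l,st,ce=cv2.connectedComponentsWithStats(m)
  i=l[300-0, 300]; 
  k,_=cv2.findContours(m,cv2.RETR_LIST,cv2.CHAIN_APPROX_NONE)
  for q in k:
    if len(q)>200:
      e=cv2.fitEllipse(cv2.convexHull(q)); print(lo,to(*e[0]),np.array(e[1])/3,len(q))
E
```

```text
[array([339.6, 257.2]), array([317.8, 263.3]), array([326.4, 280.8]), array([349.1, 274.1])]
90 [ 0.48220918 -0.07892657] [119.06159465 119.98183187] 1021
90 [ 0.48366311 -0.08157545] [131.78983561 134.81654867] 1149
90 [ 0.48182778 -0.0782023 ] [164.76171875 165.70777384] 1423Traceback (most recent call last):
  File "<stdin>", line 16, in <module>
cv2.error: OpenCV(4.12.0) /io/opencv/modules/imgproc/src/shapedescr.cpp:361: error: (-201:Incorrect size of input array) There should be at least 5 points to fit the ellipse in function 'fitEllipseNoDirect'
```

View pics/z.png

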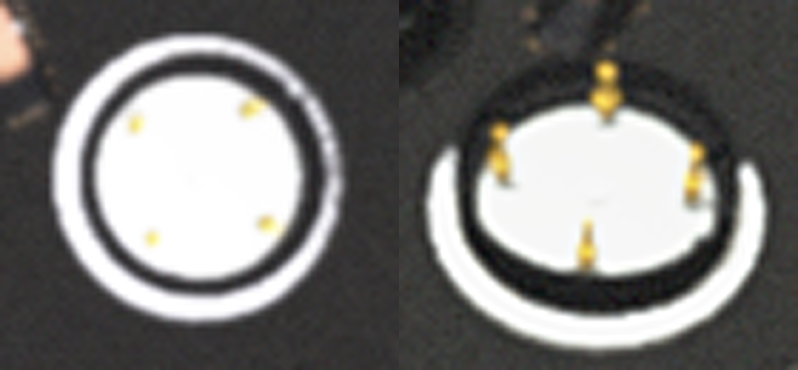

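```bash
python3 - <<'E'
from h import *
import pickle
from scipy.optimize import least_squares
cs=pickle.load(open('c0.pkl','rb'));c=cs['top'];s=cs['side']
T=np.array([(136,124),(256,104),(269,225),(152,238)])/5.7+[355,190]
S=np.array([(607-399,68),(499-399,132),(697-399,150),(587-399,226)])/5.7+[300,245]
def model(p,cam): return [proj(cam,[p[0]+.046*np.cos(p[2]+k*np.pi/2),p[1]+.046*np.sin(p[2]+k*np.pi/2),.053]) for k in range(4)]
def match(P,M): return np.concatenate([q-min(M,key=lambda m:np.hypot(*(m-q))) for q in P])
x0=[.4835,-.0795,np.radians(54.4)]
for nm,f in (('top',lambda p:match(T,model(p,c))),('side',lambda p:match(S,model(p,s))),('both',lambda p:np.r_[match(T,model(p,c)),match(S,model(p,s))])):
    r=least_squares(f,x0); print(nm,r.x[:2],np.degrees(r.x[2])-45,np.round(r.fun,1))
# lid: dark holes, grip at z
for z,lab in((.005,'lid'),):
    im,to=rect(c,(.4647,.3059),z); g=im.min(axis=2)
    cc,ax=disc(im,to,160);print(cc,np.array(ax)/3)
    yy,xx=np.mgrid[:600,:600]; m=((g<170)&(np.hypot(xx-300,yy-300)<180)).astype(np.uint8)
    n,l,st,ce=cv2.connectedComponentsWithStats(m)
    for k in range(1,n):
        if st[k][4]>15: print(st[k][4],to(*ce[k]),to(*ce[k])-cc)
    k=1+np.argmax(st[1:,4]); pts=np.argwhere(l==k)[:,::-1].astype(np.float32); r=cv2.minAreaRect(pts); print(to(*r[0]),np.array(r[1])/3,r[2])
print([np.round(proj(s,p),1) for p in ([.4647,.3059,.0],[.4647,.3059,.037])])
E
```

```text
top [ 0.4824081  -0.08141702] 8.308355708563269 [-0.2  0.4  0.5 -0.6 -0.1  0.2 -0.2 -0. ]
side [ 0.48474499 -0.08751473] 9.288516086456703 [ 0.2 -0.6 -0.4 -0.3  0.4 -0.4 -0.2  1.1]
both [ 0.48406041 -0.08452853] 8.853949889093776 [-1.1  0.8 -0.4 -0.  -1.2  0.9 -1.3  0.4  0.8 -0.   0.4  0.5  1.2  0.2
  0.8  1.8]
[0.46479809 0.30595568] [135.64190674 136.61731974]
44 [0.48363182 0.34793788] [0.01883372 0.04198219]
17933 [0.46483695 0.30657893] [3.88605499e-05 6.23250145e-04]
[0.46477238 0.3069778 ] [33.81491089 70.11672974] 69.49857330322266
[array([272.9, 206.7]), array([272. , 198.4])]
```

```bash
python3 - <<'E'
from h import *
import pickle
cs=pickle.load(open('c0.pkl','rb'));s=cs['side'];c=cs['top']
for n,p,z in(('lid',(.4648,.306),.005),('plate',(.484,-.0845),.008),('puck',(.422,.112),.08)):
    for lo in (110,140):
        for cam in (c,s):
            im,to=rect(cam,p,z); cc,ax=disc(im,to,lo); print(n,lo,cc,np.array(ax)/3)
    save('rs_%s.png'%n,rect(s,p,z)[0])
o=ctrl.get_obs(); Rt=R.from_rotvec(o['tool_rot']).as_matrix(); print(Rt.round(3))
E
```

```text
lid 110 [0.46475033 0.30591487] [138.46016439 139.69343058]
lid 110 [0.4575053  0.25195929] [166.40126546 257.51991781]
lid 140 [0.4647841  0.30595135] [136.72116089 137.80053711]
lid 140 [0.45724476 0.25206341] [164.66346232 254.49145508]
plate 110 [ 0.48397987 -0.08273797] [166.1130778  166.90168254]
plate 110 [ 0.48971574 -0.07694914] [109.28536987 120.99465942]
plate 140 [ 0.48394257 -0.08265029] [164.23206584 164.89645386]
plate 140 [ 0.48969506 -0.07700419] [107.49380493 118.74329631]
puck 110 [0.42214154 0.11189762] [147.18286133 148.05404663]
puck 110 [0.42921457 0.14187095] [160.41385905 218.77669271]
puck 140 [0.42220011 0.11192193] [145.61824544 146.34593709]
puck 140 [0.4286666  0.14243965] [159.51870728 217.81624349]
[[-0.    0.28  0.96]
 [ 0.    0.96 -0.28]
 [-1.    0.   -0.  ]]
```

```bash
cat >> h.py <<'E'
def goto(p,jaw,base=None):
    """tool-frame shift (cm) and turn for target TCP p, tool down, jaw axis at angle jaw deg"""
    o=ctrl.get_obs(); R0=R.from_rotvec(o['tool_rot']).as_matrix(); j=np.radians(jaw)
    y=np.array([np.cos(j),np.sin(j),0]); x=np.array([0,0,-1.]); Rt=np.c_[x,y,np.cross(x,y)]
    print('t',o['t'],'at',o['ee_pos'].round(4),'q',o['q'].round(3),'jaw now',np.degrees(np.arctan2(R0[1,1],R0[0,1])).round(2),'w',o['grip_width'],'F',o['force'].round(2))
    print('shift',(R0.T@(np.array(p)-o['ee_pos'])*100).round(2),'turn',R.from_matrix(R0.T@Rt).as_rotvec().round(4))
E
python3 - <<'E'
from h import *
goto([.4648,.306,.13],110.5)
E
```

```text
t 1.1 at [0.14   0.48   0.2483] q [ 1.287  0.213 -0.034  1.323  0.     1.571] jaw now 73.74 w 0.08539421344248635 F [ 0.65 -0.05 -0.16]
shift [11.83 -7.61 36.05] turn [-0.6416 -0.     -0.    ]
```

Request:
{"method": "carry_out", "body": {
  "steps": [
    [1, -1, 5, -0.1, 0, 0, -1],
    [3, -2.3, 11, -0.25, 0, 0, -1],
    [5, -3.6, 17, -0.4, 0, 0, -1],
    [7, -4.9, 23, -0.52, 0, 0, -1],
    [9, -6.1, 29, -0.64, 0, 0, -1],
    [11, -7.3, 34.5, -0.64, 0, 0, -1],
    [11.8, -7.6, 36.1, -0.64, 0, 0, -1],
    [11.8, -7.6, 36.1, -0.64, 0, 0, -1]
  ]
}}

```text
t: 2.1
ee_pos: [0.4657, 0.3051, 0.1295]
tool_rot: [-0.278, 1.554, 0.278]
force: [-0.3, 0.1, 0.1]
grip_width: 0.0852
```

```bash
python3 - <<'E'
from h import *
goto([.4648,.306,.027],110.5)
c=ctrl.read_camera('top');s=ctrl.read_camera('side')
f=c['frame'][170:290,190:350];g=s['frame'][130:250,200:360]
save('a1.png',np.hstack([cv2.resize(f,(400,300)),cv2.resize(g,(400,300))]))
E
```

```text
t 2.1 at [0.4657 0.3051 0.1295] q [ 0.58   0.379 -0.114  1.08   0.     0.226] jaw now 110.3 w 0.08521273356321263 F [-0.32  0.12  0.08]
shift [10.25  0.11 -0.04] turn [-0.0036 -0.0014  0.0002]
```

View pics/a1.png

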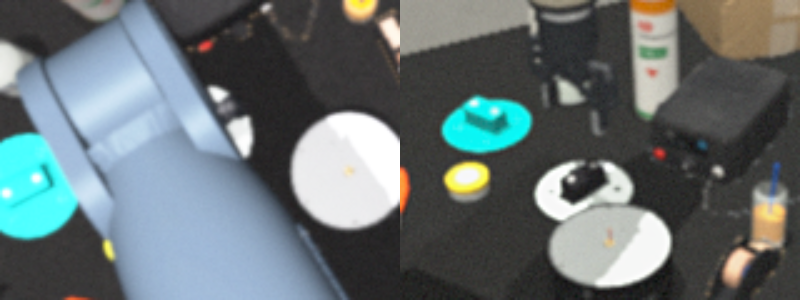

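```bash
python3 - <<'E'
from h import *
s=ctrl.read_camera('side'); o=ctrl.get_obs()
p=o['ee_pos'];Rt=R.from_rotvec(o['tool_rot']).as_matrix()
f=s['frame'].copy(); f=cv2.resize(f[130:250,200:360],(800,600),interpolation=cv2.INTER_CUBIC)
def m(q,col):
    u=(proj(s,q)-[200,130])*5; cv2.circle(f,tuple(int(v) for v in u),4,col,-1)
for w in(-.0425,.0425):
  for dx in (-.013,.017,.004): m(p+Rt@[dx,w,0],(255,0,0))
L=np.array([.4648,.306])
for t in np.linspace(0,2*np.pi,24): m([*(L+.066*np.array([np.cos(t),np.sin(t)])),.005],(0,255,0))
m([*L,.037],(255,255,0))
save('a2.png',f)
E
```

```text
(no output)
```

View pics/a2.png

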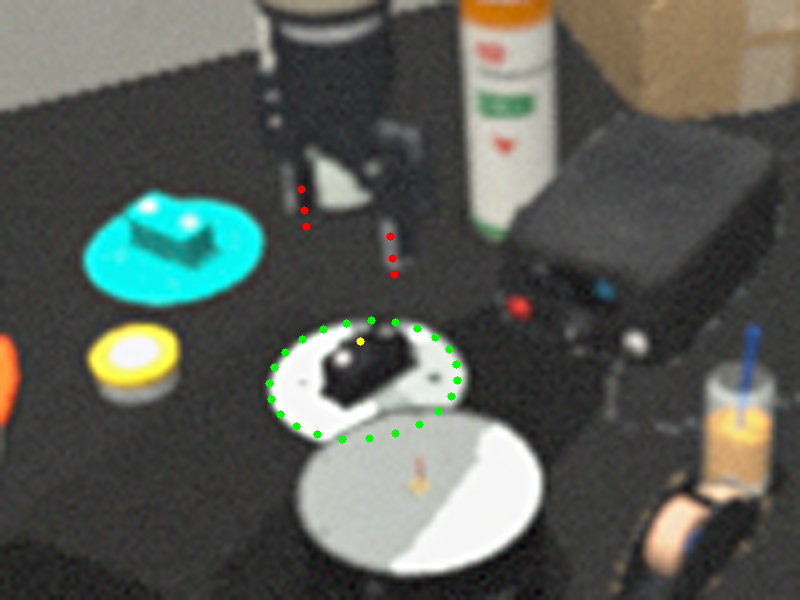

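Request:
{"method": "carry_out", "body": {
  "steps": [
    [3, 0.1, 0, 0, 0, 0, -1],
    [6, 0.1, 0, 0, 0, 0, -1],
    [8.5, 0.1, 0, 0, 0, 0, -1],
    [9.8, 0.1, 0, 0, 0, 0, -1],
    [10.2, 0.1, 0, 0, 0, 0, -1],
    [10.2, 0.1, 0, 0, 0, 0, -1]
  ]
}}

```text
t: 3.0
ee_pos: [0.465, 0.3073, 0.029]
tool_rot: [-0.279, 1.552, 0.28]
force: [-0.0, 0.2, -0.8]
grip_width: 0.0854
```

Request:
{"method": "carry_out", "body": {
  "steps": [
    [0, 0, 0, 0, 0, 0, 0],
    [0, 0, 0, 0, 0, 0, 1],
    [0, 0, 0, 0, 0, 0, 1],
    [0, 0, 0, 0, 0, 0, 1],
    [0, 0, 0, 0, 0, 0, 1],
    [0, 0, 0, 0, 0, 0, 1]
  ],
  "newtons": 70
}}

```text
t: 3.75
ee_pos: [0.4653, 0.3071, 0.0288]
tool_rot: [-0.279, 1.552, 0.28]
force: [-0.8, -1.7, 7.2]
grip_width: 0.0328
```

```bash
python3 - <<'E'
from h import *
goto([.4648,.306,.23],110.5)
E
```

```text
t 3.75 at [0.4653 0.3071 0.0288] q [ 0.583  0.466 -0.257  0.847  0.     0.227] jaw now 110.41 w 0.03279799233792788 F [-0.76 -1.67  7.21]
shift [-20.12  -0.08  -0.06] turn [-0.0016  0.0009 -0.0002]
```

Request:
{"method": "carry_out", "body": {
  "steps": [
    [-1, 0, 0, 0, 0, 0, 1],
    [-4, 0, 0, 0, 0, 0, 1],
    [-8, 0, 0, 0, 0, 0, 1],
    [-12, 0, 0, 0, 0, 0, 1],
    [-15, 0, 0, 0, 0, 0, 1],
    [-16, 0, 0, 0, 0, 0, 1],
    [-16, 0, 0, 0, 0, 0, 1],
    [-16, 0, 0, 0, 0, 0, 1]
  ]
}}

```text
t: 4.75
ee_pos: [0.4644, 0.3065, 0.187]
tool_rot: [-0.28, 1.555, 0.279]
force: [-1.2, 0.4, -1.9]
grip_width: 0.0328
```

```bash
python3 - <<'E'
from h import *
goto([.4835,-.083,.19],98.5)
c=ctrl.read_camera('top');s=ctrl.read_camera('side')
f=c['frame'][150:290,190:376];g=s['frame'][110:250,190:376]
save('b1.png',np.hstack([cv2.resize(f,(400,300)),cv2.resize(g,(400,300))]))
E
```

```text
t 4.75 at [0.4644 0.3065 0.187 ] q [ 0.583  0.348 -0.008  1.216 -0.     0.227] jaw now 110.41 w 0.03275349818880921 F [-1.17  0.41 -1.89]
shift [ -0.26 -37.17 -11.79] turn [ 0.2079 -0.0019  0.0007]
```

View pics/b1.png

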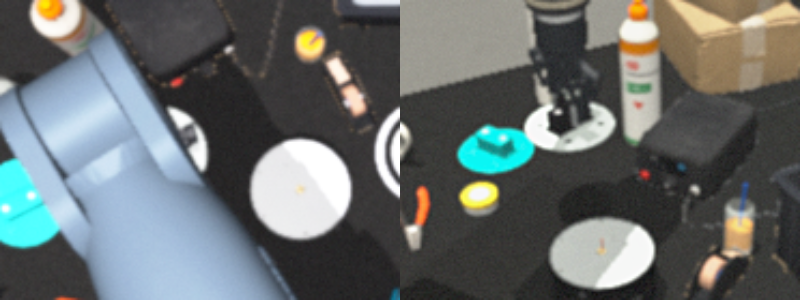

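Request:
{"method": "carry_out", "body": {
  "steps": [
    [0, -2, -0.6, 0.02, 0, 0, 1],
    [0, -7, -2.2, 0.05, 0, 0, 1],
    [0, -12.5, -4, 0.08, 0, 0, 1],
    [0, -18, -5.7, 0.11, 0, 0, 1],
    [0, -23.5, -7.5, 0.14, 0, 0, 1],
    [0, -29, -9.2, 0.17, 0, 0, 1],
    [0, -34, -10.8, 0.2, 0, 0, 1],
    [0, -36.5, -11.6, 0.208, 0, 0, 1]
  ]
}}

```text
t: 5.85
ee_pos: [0.4826, -0.0787, 0.188]
tool_rot: [-0.114, 1.568, 0.113]
force: [1.1, 0.2, -3.0]
grip_width: 0.0329
```

Request:
{"method": "carry_out", "body": {
  "steps": [
    [0, -0.5, -0.1, 0, 0, 0, 1],
    [0, -0.5, -0.1, 0, 0, 0, 1],
    [0, -0.5, -0.1, 0, 0, 0, 1]
  ]
}}

```text
t: 6.22
ee_pos: [0.4831, -0.08, 0.1882]
tool_rot: [-0.117, 1.568, 0.117]
force: [-0.2, 0.0, -2.2]
grip_width: 0.0328
```

```bash
python3 - <<'E'
from h import *
import pickle
goto([.4835,-.083,.11],98.5)
c=ctrl.read_camera('top');s=ctrl.read_camera('side')
pickle.dump({'top':c,'side':s},open('c1.pkl','wb'))
f=c['frame'][140:300,280:480];g=s['frame'][170:330,230:430]
save('d1.png',np.hstack([cv2.resize(f,(400,320)),cv2.resize(g,(400,320))]))
E
```

```text
t 6.225 at [ 0.4831 -0.08    0.1882] q [-0.164  0.211 -0.189  1.171  0.    -0.313] jaw now 98.54 w 0.032771961656979195 F [-0.23  0.03 -2.17]
shift [ 7.82 -0.3  -0.  ] turn [ 0.0007 -0.0001 -0.0002]
```

View pics/d1.png

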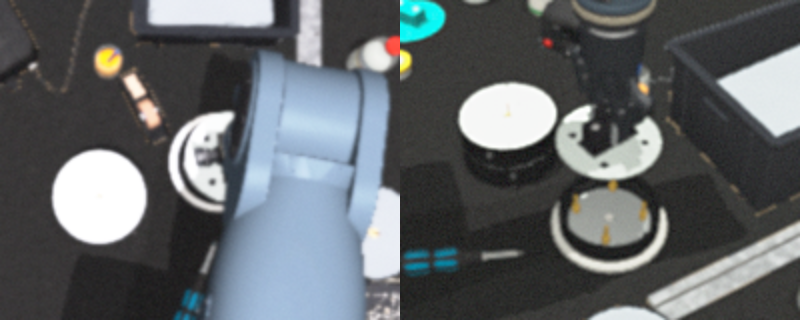

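Request:
{"method": "carry_out", "body": {
  "steps": [
    [2, -0.3, 0, 0, 0, 0, 1],
    [4, -0.3, 0, 0, 0, 0, 1],
    [6, -0.3, 0, 0, 0, 0, 1],
    [7.4, -0.3, 0, 0, 0, 0, 1],
    [7.8, -0.3, 0, 0, 0, 0, 1],
    [7.8, -0.3, 0, 0, 0, 0, 1]
  ]
}}

```text
t: 7.08
ee_pos: [0.4839, -0.0836, 0.1106]
tool_rot: [-0.117, 1.567, 0.116]
force: [0.1, 0.2, -1.4]
grip_width: 0.0327
```

```bash
python3 - <<'E'
from h import *
import pickle
goto([.4835,-.083,.0915],98.5)
c=ctrl.read_camera('top');s=ctrl.read_camera('side')
pickle.dump({'top':c,'side':s},open('c2.pkl','wb'))
g=s['frame'][220:315,280:400]
save('e1.png',cv2.resize(g,(720,570),interpolation=cv2.INTER_CUBIC))
f=c['frame'][185:265,345:425]; save('e2.png',cv2.resize(f,(560,560),interpolation=cv2.INTER_CUBIC))
E
```

```text
t 7.075 at [ 0.4839 -0.0836  0.1106] q [-0.171  0.265 -0.325  0.98   0.    -0.32 ] jaw now 98.5 w 0.03270754628625004 F [ 0.05  0.16 -1.38]
shift [ 1.91  0.07 -0.03] turn [0.     0.0002 0.0001]
```

View pics/e1.png

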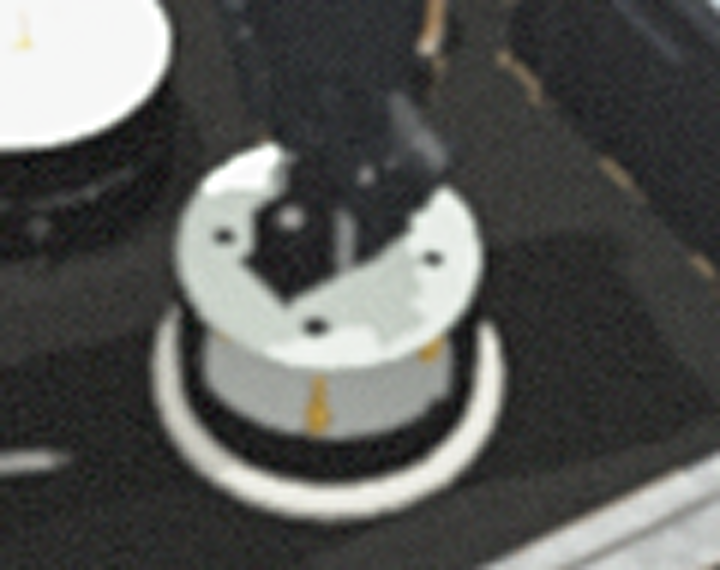

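View pics/e2.png

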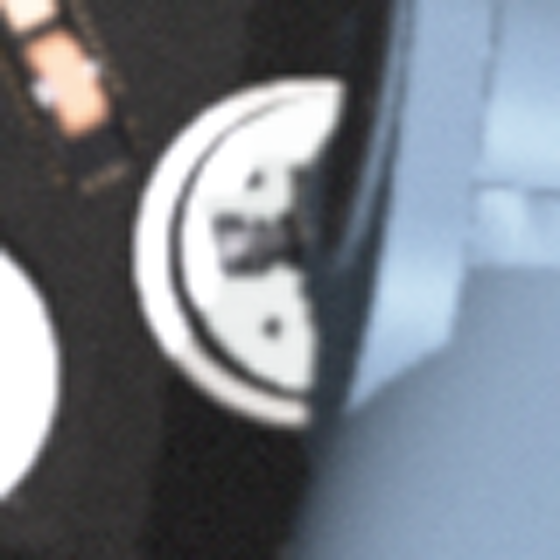

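```bash
python3 - <<'E'
from h import *
import pickle
from scipy.optimize import least_squares
cs=pickle.load(open('c2.pkl','rb'));c=cs['top'];s=cs['side']
S=np.array([(224,236),(315,326),(432,259)])/6+[280,220]
T=np.array([(256,181),(272,327)])/7+[345,185]
def model(p,cam,z): return [proj(cam,[p[0]+.046*np.cos(p[2]+k*np.pi/2),p[1]+.046*np.sin(p[2]+k*np.pi/2),z]) for k in range(4)]
def match(P,M): return np.concatenate([q-min(M,key=lambda m:np.hypot(*(m-q))) for q in P])
for z in(.084,.0868,.09):
  for nm,P,cam in(('top',T,c),('side',S,s)):
    r=least_squares(lambda p:match(P,model(p,cam,z)),[.4835,-.084,np.radians(53.5)]); print(z,nm,r.x[:2].round(4),np.degrees(r.x[2])-45,np.round(r.fun,1))
r=least_squares(lambda p:match(S,model(p,s,p[3])),[.4835,-.084,np.radians(53.5),.087],x_scale=[.01,.01,.1,.01]);print('zfree',r.x,np.round(r.fun,1))
# also stack puck check vs initial
E
```

```text
0.084 top [ 0.4807 -0.0847] 6.790806935795722 [ 0.  0. -0. -0.]
0.084 side [ 0.4855 -0.0835] 8.016227098287295 [-0.1  0.1  0.  -0.2  0.1  0.1]
0.0868 top [ 0.4805 -0.0844] 6.789487820843554 [ 0.   0.1 -0.  -0.1]
0.0868 side [ 0.4842 -0.0856] 8.012595140635469 [-0.1  0.1  0.  -0.2  0.   0.1]
0.09 top [ 0.4803 -0.084 ] 6.787973986730094 [ 0.   0.1 -0.  -0.1]
0.09 side [ 0.4828 -0.088 ] 8.00841262370863 [ 0.   0.1  0.  -0.2 -0.   0.1]
zfree [ 0.48476715 -0.084755    0.92527014  0.08566248] [-0.1  0.1  0.  -0.2  0.1  0.1]
```

Request:
{"method": "carry_out", "body": {
  "steps": [
    [0.5, 0, 0.05, -0.01, 0, 0, 1],
    [1.0, 0, 0.1, -0.02, 0, 0, 1],
    [1.4, 0, 0.1, -0.02, 0, 0, 1],
    [1.6, 0, 0.1, -0.02, 0, 0, 1],
    [1.7, 0, 0.1, -0.02, 0, 0, 1],
    [1.7, 0, 0.1, -0.02, 0, 0, 1],
    [1.7, 0, 0.1, -0.02, 0, 0, 1],
    [1.7, 0, 0.1, -0.02, 0, 0, 1]
  ]
}}

```text
t: 8.18
ee_pos: [0.4847, -0.0836, 0.0934]
tool_rot: [-0.132, 1.567, 0.132]
force: [0.3, 0.5, -1.1]
grip_width: 0.0332
```

```bash
python3 - <<'E'
from h import *
import pickle
goto([.4845,-.083,.0935],99.7)
c=ctrl.read_camera('top');s=ctrl.read_camera('side')
pickle.dump({'top':c,'side':s},open('c3.pkl','wb'))
g=s['frame'][220:315,280:400]
save('f1.png',cv2.resize(g,(720,570),interpolation=cv2.INTER_CUBIC))
f=c['frame'][185:265,345:425]; save('f2.png',cv2.resize(f,(560,560),interpolation=cv2.INTER_CUBIC))
save('f3.png',s['frame'])
print(ctrl.get_obs()['joint_vel'].round(4))
E
```

```text
t 8.175 at [ 0.4847 -0.0836  0.0934] q [-0.171  0.282 -0.349  0.939 -0.    -0.339] jaw now 99.64 w 0.0332070730209767 F [ 0.33  0.47 -1.13]
shift [-0.01  0.06 -0.01] turn [-0.0011  0.0002  0.0001]
[-0.0018 -0.0009 -0.0002  0.0012  0.0004 -0.0007]
```

View pics/f1.png

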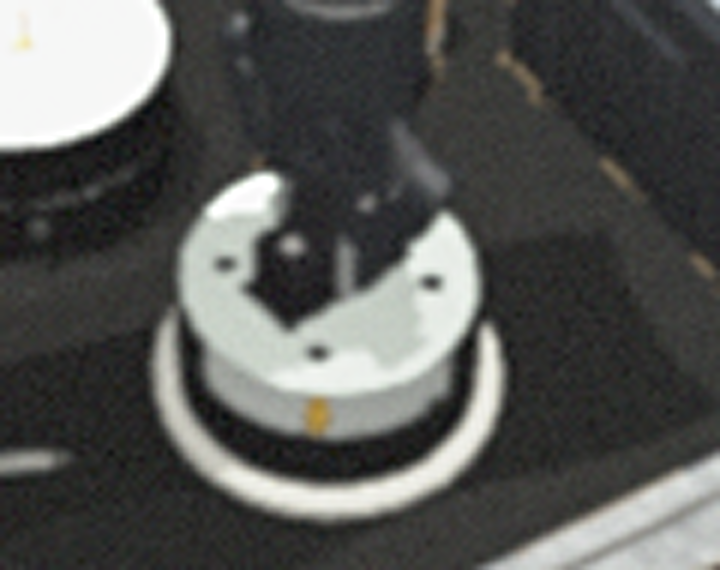

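View pics/f2.png

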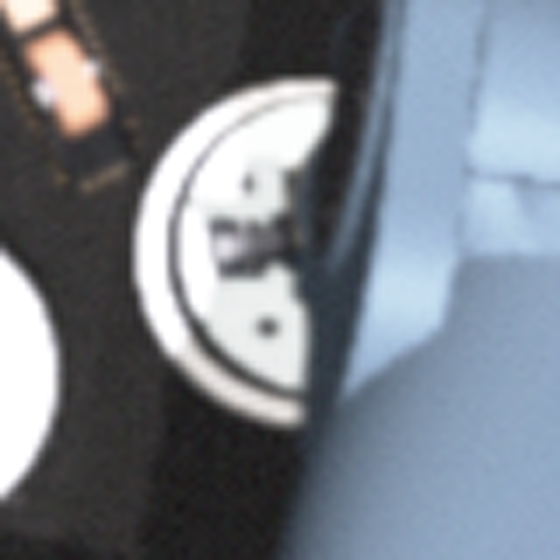

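View pics/f3.png

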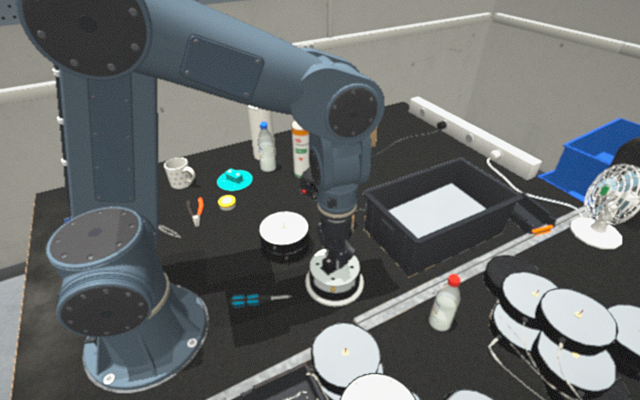

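```bash
python3 - <<'E'
from h import *
import pickle
from scipy.optimize import least_squares
cs=pickle.load(open('c3.pkl','rb'));c=cs['top'];s=cs['side'];c0=pickle.load(open('c0.pkl','rb'))
S=np.array([(226,263),(318,352),(430,283)])/6+[280,220]
T=np.array([(249,183),(267,327)])/7+[345,185]
def model(p,cam,z): return [proj(cam,[p[0]+.046*np.cos(p[2]+k*np.pi/2),p[1]+.046*np.sin(p[2]+k*np.pi/2),z]) for k in range(4)]
def match(P,M): return np.concatenate([q-min(M,key=lambda m:np.hypot(*(m-q))) for q in P])
for nm,P,cam in(('top',T,c),('side',S,s)):
    r=least_squares(lambda p:match(P,model(p,cam,.0696)),[.4835,-.084,np.radians(53.5)]); print(nm,r.x[:2].round(4),np.degrees(r.x[2])-45,np.round(r.fun,1))
r=least_squares(lambda p:match(S,model(p,s,p[3])),[.4835,-.084,np.radians(53.5),.07],x_scale=[.01,.01,.1,.01]);print('zfree',r.x,np.round(r.fun,1))
for n,q,b in(('top','puck_top',(170,300,275,360)),('side','puck',(205,265,255,315))):
    a,e,l,r_=b; print(n,q,cv2.phaseCorrelate(np.float32(c0[n]['frame'][a:e,l:r_].mean(2)),np.float32(cs[n]['frame'][a:e,l:r_].mean(2))))
# lid rim (left, visible arc) and plate rim in top
im,to=rect(c,(.4835,-.083),.0696); save('g1.png',im)
E
```

```text
top [ 0.4816 -0.0838] 7.671775199603729 [ 0.   0.1 -0.  -0.1]
side [ 0.4849 -0.0855] 9.228432771518946 [ 0.1  0.1  0.1 -0.2 -0.2  0.1]
zfree [ 0.48819076 -0.08015263  0.94655848  0.06235088] [-0.1 -0.   0.1 -0.1 -0.   0.1]
top puck_top ((0.0463281935319273, 0.5100341097327572), 0.7844319404005514)
side puck ((0.08070458752547438, -0.3266182295994753), 0.6184064367082384)
```

View pics/g1.png

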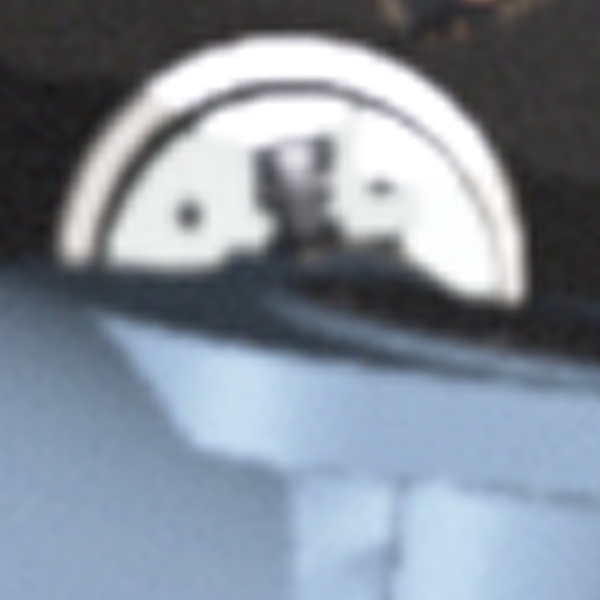

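```bash
python3 - <<'E'
from h import *
print(ctrl.close_job()); o=ctrl.get_obs(); print(o['t'],o['ee_pos'],o['grip_width'])
E
```

```text
the job is handed in; nothing more can be done
None
the job is handed in; nothing more can be done
```

I picked up the aluminium lid by its grip (closed with 70 N) and carried it over the puck stack, with its underside about 16 cm above the bench. It is now held still over the housing. I handed the job in at about 8.3 s, and `close_job` gave no verdict.

**Last checks:**
- **Centring:** the hole and stud fits differ by about 2.5 mm in the top camera and 2 mm in the side camera, in opposite directions. The limit is 7 mm.
- **Turn:** the holes are within about 1° of the studs in both cameras.
- **Height:** the arm's position puts the underside about 11–12 mm above the stud tips.
- **Stillness and touch:** the joints were practically at rest. The force reading was about 1 N and the side view showed a gap under the lid, so I saw no sign of contact.
- **Other objects:** the pucks had moved by no more than about half a pixel. The bottles and can were in place by eye in the last side picture; the pot was hidden behind the arm there, but the lid's path stayed clear of it.

**What disagreed:**
- The two cameras put the housing about 6 mm apart, so I compared lid and studs within each camera.
- A side-camera fit with the height left free put the lid about 7 mm lower, roughly 4 mm above the studs. I judged that fit too weak and trusted the arm's position.
- I did not measure the tilt separately. The lid was gripped while flat on the bench with the tool vertical, and the hole fits assuming a level lid were good to 0.2 pixels.

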